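# Ratchet the bottle-rack clamp snug

## Robot

A 6-joint arm with a two-finger parallel gripper is mounted at the origin on the work surface. World frame = base frame: x ahead of the robot, y to its left, z up, the work surface at z = 0. Lengths are in m, angles in rad, forces in N, time in s.
With the tool pointing down it reaches from about 0.15 to 0.775 m from the base axis. Payload 6.1 kg.
Tool frame: the origin (TCP) lies at the very end of the fingers, on their centre line; the grasp point (between the pads) lies 19 mm behind it; z points along the fingers, y is the line along which they close (so a half turn about z gives the same grasp; the last joint's range is limited). The gripper opens to 85 mm and grips with 20 to 120 N. Pads are 22 mm wide; open, the fingers measure 114 mm over their backs; the gripper's body (76 mm by 85 mm) begins 54 mm behind the grasp point. The pads swing forward as they close: fully open they stand 13 mm farther back than shut.
Start: joints at [-1.107, 0.126, -0.04, 1.405, 0, 1.571], TCP at [0.235, -0.47, 0.231] pointing down, gripper open.
Joint ranges: [-2.72, 2.72], [-0.95, 1.95], [-1.27, 1.35], [-1.78, 2.02], [-1.46, 1.47], [-3.14, 3.14]. Speed limits (rad/s): [2.39, 2.39, 3.01, 3.14, 3.14, 3.14].

## Interface

Orientations are given as a 3x3 rotation matrix whose columns are the frame's x, y, z axes.
In Python, from bench import manip, camera, job_done gives the robot as it stands. The module is installed in compiled form; this text tells all that it offers.
- The arm moves only by the shell command python3 -m inch 'ROWS'. ROWS is JSON, a list of rows, each an object of numbers: "grip": the finger opening in m, from 0 to 0.0854; "tx", "ty", "tz": the shift along the world's x, y, z in m; "twist": the turn about the world's z in degrees. In form: [{"grip": .., "tx": .., "ty": .., "tz": .., "twist": ..}, ...]. A call has 1 to 12 rows; each row shifts and turns the commanded pose from where the row before left it; what a row does not reach is not made up. A row lasts 1/10 s, in which the tool goes at most 50 mm and 8.59 degrees, less where a joint would pass 70% of its speed; a pose out of reach is approached as far as the arm can. A call is refused whole if a number of a shift passes 0.05 or a number of a turn 8.59, either way. A call with a gripper value outside its range is refused whole. The fingers move at their own pace and stop on an object; the grip force is fixed at half the most. Time passes only in rows, so rows that do not move let the fingers close. It gives the time, the measured TCP pose, the force, the opening and the grip force at its end, in the units of the state.
- manip.state(): the state, without advancing time (a new reading comes with each control period).
- camera(name): name is "side" or "top" or "wrist"; returns a dict with "img" (384x512x3 uint8, red, green, blue), "intrinsics" (3x3 intrinsics, pixels), "view" (4x4, takes a point from world to camera coordinates). Camera axes: x right, y down, z forward; pixel columns grow to the right and rows downward; lengths in m; the calibration is good to about 2 mm. A picture is of the moment at which its call begins. There is no depth.
- job_done(): hands the job in; it is judged then, once.
The state is a dict: "time": time; "joint_pos": joint angles; "joint_vel": joint speeds; "effort": joint torques, N m; "tcp_pos": TCP position; "tcp_rot": TCP orientation; "force": force on the tool from outside, world axes, zero at the start; "ft_torque": the same for the moment, N m; "finger_gap": opening from 0.0 (shut) to 1.0 (fully open); "grasp_force": force on a finger pad.
Only numpy, scipy, OpenCV 4.12 (cv2) and the standard library are available. Lean on these libraries where they do the work, as an engineer would, in place of code of your own. Each camera call takes 0.05 s, during which the arm holds its last target. There are 200 camera calls.

## Task

Clamp the pink bottle rack for capping: turn the four-peg ratchet wheel clockwise, click by click, until the sprung pad holds the rack tight against the steel stop and the yellow pointer rests in the green band, held there by the pawl with your hand off. The red pegs are there to push the wheel round by; do not push the jaw, pad or rack themselves, never wind so far that the pad is nearly bottomed out, and leave the bottle, jug and jar standing where they are.

Things in the scene. Friction and masses are not known exactly. Their poses are not given: they have to be found in the camera images.
- fixture: Slate-grey clamping jig bolted to the black bench: base plate 220 x 460 mm, 12 mm thick. Origin: centre of its underside; its y axis runs along the plate from the wheel (at -y) past the jaw to the stop (at +y), z up. The other positions below are given in this frame.
- wheel_hub (a point): Point on the ratchet wheel's vertical axis, at y = -140 mm, at the upper face of its grey disc (40 mm over the bench; disc 116 mm across). Below the disc a steel ring with 12 saw teeth, 132 mm over the tips; in the middle a hub 32 mm across, 10 mm tall. Turning takes 3 to 7 N at a peg with the clamp free, up to about 16 N with the pad pressed in.
- peg_top (a point): Top centre (87 mm over the bench) of one of the wheel's four like red pegs: upright, 14 mm thick, 47 mm tall, 50 mm from the axis, 90 deg apart, turning with the wheel. This is the peg at 45 deg minus q (see wheel).
- wheel (a joint): Turn q (rad), growing CLOCKWISE from above (tightening). Pegs stand at 45, 135, 225, 315 deg minus q, anticlockwise from the fixture's x axis. The pawl drops in just past each multiple of pi/6 (within 0.03 rad) and bars turning back. Let go, the wheel springs back to the last caught tooth, so a push must end past a tooth. Starts caught at 0 or 0.52; ends at 6.6.
- pawl (a joint): Brass sprung pawl, 50 mm long, beside the wheel at +x of the plate, under the disc's level. 0 = down in a tooth gap (caught); up to about 0.2 rad as it rides over a tooth tip.
- jaw: Blue jaw block 120 x 26 x 46 mm that slides along the fixture's y axis, geared to the wheel: 12 mm per rad, so 6.3 mm towards the stop per click. Origin: bottom edge of the face towards the stop, mid-width, 12 mm over the bench; axes like the fixture's. Painted on its top, behind that face: white, green, red bands.
- pad_face (a point): Centre of the black rubber face of the sprung pad (130 x 36 mm) before the jaw. In the jaw's frame at y = +28 mm when free; pressed-in depth = 28 mm minus that y. Springs: 8 N at first, then 1.2 N per mm; travel 18 mm, nearly bottomed out from 15.5 mm.
- pointer_tip (a point): Tip of the yellow pointer on the pad, over the jaw's painted top. It lies over the green band when the pad is pressed in 3 to 12.5 mm, over white before that and red beyond. One click is 6.3 mm, so one or two teeth always land in the green.
- stop: Steel angle bolted across the plate at its +y end, at a place that differs from run to run; 150 mm wide, 45 mm tall. Origin: bottom edge, mid-width, of the upright face that looks to the pad. It is fixed.
- rack: Loose pink rack 160 x 110 mm (110 along the fixture's y), walls 45 mm tall, with small glass bottles and white caps to 68 mm, about 0.5 kg; lies on the plate between pad and stop with gaps on both sides, slightly askew; the pad pushes it along to the stop. Origin: centre of its underside.
- amber_bottle: Bystander: amber bottle 60 mm thick, 120 mm tall, on the bench beyond the jig. Origin: centre of its underside.
- jug: Bystander: white plastic mug-like jug 90 mm wide, 110 mm tall, on the robot's side of the jig. Origin: centre of its underside.
- cap_jar: Bystander: white jar with blue lid 72 mm thick, 90 mm tall, to the right of the jig. Origin: centre of its underside.
Mind the look-alikes: they are no part of the job. Several things have the shape of the rack; the one meant has the colours described above.

How it is judged:
By the outcome, as a careful person would: the job done as asked, in the order asked, and still so for the second after the job is handed in, with the robot touching nothing.
It also fails if it takes over 72 s, if anything falls off the work surface, if the arm or the gripper's body presses on something with over 40 N, if the wrist force passes 120 N, or if a joint passes its speed limit or range.

## Working session

There is one attempt and no reset: what is moved stays moved. The work goes in short steps, Python scripts to look and compute and a shell command to move; the robot and the scene stay as the last step left them, time stands still between calls to the robot, and variables do not carry over. Pictures are saved under pics/ and viewed, at most 10 in all, crops included, and the job is handed in when it is done.

```bash
mkdir -p pics
python3 - <<'E'
from bench import manip, camera
import cv2,pickle
ims=[]
for n in ("top","side"):
    c=camera(n); pickle.dump(c,open(n+"0.pkl","wb")); cv2.imwrite(f"pics/{n}0.png",cv2.resize(c["img"][:,:,::-1],(768,576)))
    print(n,c["intrinsics"].round(1).tolist(),c["view"].round(3).tolist())
s=manip.state(); print(s["time"],s["tcp_pos"],s["tcp_rot"],s["force"],s["finger_gap"])
E
```

```text
top [[362.3, 0.0, 254.8], [0.0, 362.3, 189.6], [0.0, 0.0, 1.0]] [[-0.018, -1.0, 0.023, -0.019], [-0.997, 0.017, -0.076, 0.534], [0.076, -0.025, -0.997, 1.265], [0.0, 0.0, 0.0, 1.0]]
side [[421.5, 0.0, 255.5], [0.0, 421.5, 194.4], [0.0, 0.0, 1.0]] [[-0.795, -0.607, -0.006, 0.422], [-0.418, 0.554, -0.72, 0.268], [0.441, -0.569, -0.694, 1.166], [0.0, 0.0, 0.0, 1.0]]
0.1 [ 0.2347026  -0.4692094   0.23058977] [[ 8.94352394e-01  4.47362676e-01 -6.57226330e-04]
 [ 4.47363159e-01 -8.94351437e-01  1.30826083e-03]
 [-2.52424555e-06 -1.46406505e-03 -9.99998928e-01]] [ 0.16214271 -0.17856647 -0.2111714 ] 1.0053242913623146
```

View pics/top0.png

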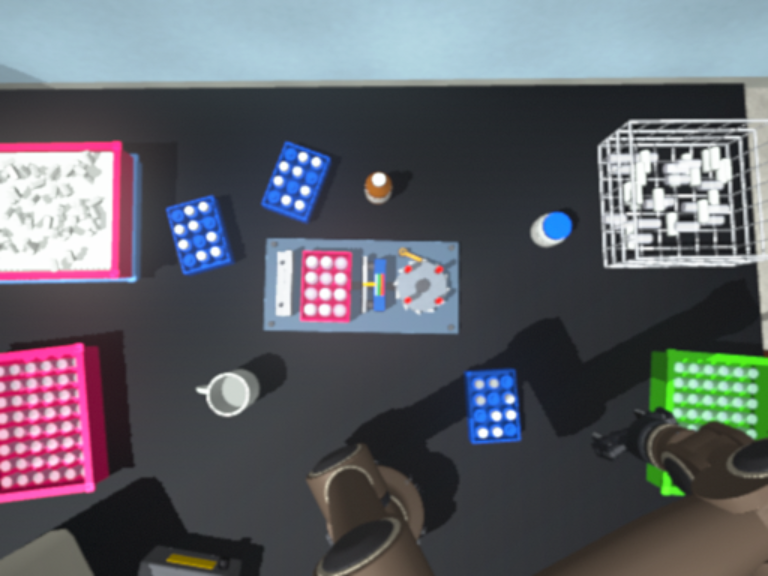

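View pics/side0.png

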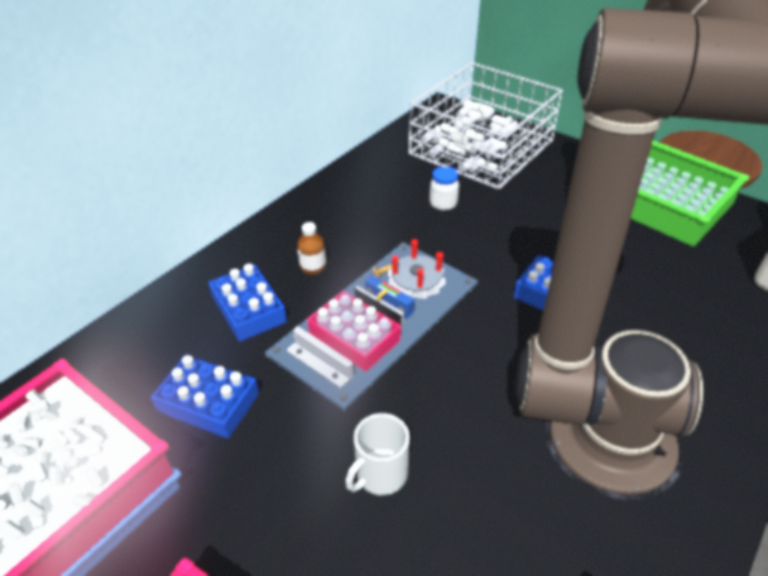

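Top view: jig at px (265–458, 238–332), wheel hub near (423, 285) with the red pegs round it. The pawl is at (408, 253), the pink rack at (325, 285) and the stop at (284, 283). The side view agrees: y runs image-left, which is world +y.

```bash
cat > h.py <<'E'
import numpy as np,cv2,pickle
def ray(c,uv):
    K,V=c["intrinsics"],c["view"]; R,t=V[:3,:3],V[:3,3]
    return -R.T@t, R.T@np.linalg.solve(K,np.array([uv[0],uv[1],1.]))
def onz(c,uv,z):
    o,d=ray(c,uv); return o+d*(z-o[2])/d[2]
def proj(c,p):
    q=c["view"][:3,:3]@np.asarray(p)+c["view"][:3,3]; q=c["intrinsics"]@q; return q[:2]/q[2]
def tri(cs,uvs):
    A=np.zeros((3,3));b=np.zeros(3)
    for c,u in zip(cs,uvs):
        o,d=ray(c,u); d=d/np.linalg.norm(d); M=np.eye(3)-np.outer(d,d); A+=M;b+=M@o
    return np.linalg.solve(A,b)
def blobs(m,amin,amax=1e9):
    n,l,s,ce=cv2.connectedComponentsWithStats(m.astype(np.uint8))
    return [(ce[i],s[i,4]) for i in range(1,n) if amin<=s[i,4]<=amax]
def red(c):
    h=cv2.cvtColor(c["img"],cv2.COLOR_RGB2HSV).astype(int)
    return ((h[...,0]<6)|(h[...,0]>176))&(h[...,1]>170)&(h[...,2]>90)
E
python3 - <<'E'
from h import *
T=pickle.load(open("top0.pkl","rb"));S=pickle.load(open("side0.pkl","rb"))
# plate
h=cv2.cvtColor(T["img"],cv2.COLOR_RGB2HSV).astype(int)
print("plate hsv",h[215,185],h[165,297])
ref=h[215,185]
m=(abs(h[...,0]-ref[0])<12)&(abs(h[...,1]-ref[1])<60)&(h[...,2]>60)&(h[...,2]<190)
m[:140]=0;m[235:]=0;m[:,:165]=0;m[:,320:]=0
m=cv2.morphologyEx(m.astype(np.uint8),cv2.MORPH_CLOSE,np.ones((7,7)))
cn=max(cv2.findContours(m,0,2)[0],key=cv2.contourArea)
P=np.array([onz(T,p,0.012)[:2] for p in cn[:,0]],np.float32)*1000
r=cv2.minAreaRect(P);print("plate mm",r)
for c,nm in((T,"top"),(S,"side")):
    print(nm)
    for ce,a in blobs(red(c),4,200):
        p=onz(c,ce,0.0635)
        if abs(p[0]*1000-r[0][0])<200 and abs(p[1]*1000-r[0][1])<300: print(ce.round(1),a,p.round(4))
E
```

```text
plate hsv [105  71 191] [104  80 172]
plate mm ((545.357421875, 16.95098876953125), (553.7998046875, 336.18353271484375), 88.88365173339844)
top
[271.9 178.9] 8 [ 0.566  -0.0865  0.0635]
[292.5 179.4] 13 [ 0.5631 -0.1575  0.0635]
[271.4 199.7] 7 [ 0.4943 -0.0834  0.0635]
[292. 200.] 7 [ 0.4921 -0.154   0.0635]
side
[276.  163.9] 38 [ 0.5665 -0.165   0.0635]
[292.8 171.8] 37 [ 0.4965 -0.1655  0.0635]
[262.7 175.1] 18 [ 0.5684 -0.0901  0.0635]
[279.5 184.5] 20 [ 0.4961 -0.086   0.0635]
```

```bash
python3 - <<'E'
from h import *
T=pickle.load(open("top0.pkl","rb"));S=pickle.load(open("side0.pkl","rb"))
t=[(271.9,178.9),(292.5,179.4),(271.4,199.7),(292,200)];s=[(262.7,175.1),(276,163.9),(279.5,184.5),(292.8,171.8)]
P=np.array([tri((T,S),x) for x in zip(t,s)]);print(P.round(4).tolist(),P.mean(0))
d=P-P.mean(0);print(np.degrees(np.arctan2(d[:,1],d[:,0])),np.hypot(d[:,0],d[:,1]))
E
python3 -m inch '[{"grip":0,"tx":0.026,"ty":0.028,"tz":0,"twist":4},{"grip":0,"tx":0.026,"ty":0.028,"twist":4,"tz":0},{"grip":0,"tx":0.026,"ty":0.028,"twist":4,"tz":0},{"grip":0,"tx":0.026,"ty":0.028,"twist":4,"tz":0},{"grip":0,"tx":0.026,"ty":0.028,"twist":4,"tz":0},{"grip":0,"tx":0.026,"ty":0.028,"twist":4,"tz":0},{"grip":0,"tx":0.026,"ty":0.028,"twist":4,"tz":0},{"grip":0,"tx":0.026,"ty":0.028,"twist":4,"tz":0},{"grip":0,"tx":0.026,"ty":0.028,"twist":4,"tz":0},{"grip":0,"tx":0.026,"ty":0.028,"twist":4,"tz":0},{"grip":0,"tx":0.026,"ty":0.028,"twist":4,"tz":0},{"grip":0,"tx":0,"ty":0,"tz":0,"twist":0}]'
python3 - <<'E'
from bench import manip, camera
import cv2,pickle,numpy as np
s=manip.state(); print(s["time"],s["tcp_pos"],s["joint_pos"],np.degrees(np.arctan2(s["tcp_rot"][1,0],s["tcp_rot"][0,0])),s["finger_gap"])
c=camera("wrist");pickle.dump(c,open("w1.pkl","wb")); cv2.imwrite("pics/w1.png",cv2.resize(c["img"][:,:,::-1],(768,576)))
E
```

```text
[[0.5655, -0.0863, 0.0677], [0.5617, -0.1569, 0.0715], [0.4942, -0.0831, 0.0666], [0.4906, -0.1532, 0.0752]] [ 0.52800245 -0.11989643  0.07025984]
[  41.85485517  -47.70176614  132.56346404 -138.32219719] [0.05030591 0.05008677 0.04993434 0.05007619]
time: 1.3
tcp_pos: [0.5231, -0.1585, 0.2302]
tcp_rot: [[0.327, 0.945, -0.001], [0.945, -0.327, 0.001], [0.001, -0.001, -1.0]]
force: [-0.2, 0.6, -0.5]
finger_gap: -0.005
grasp_force: 0.0
1.3 [ 0.52305546 -0.15850849  0.23024174] [-2.94817877e-01  1.67663435e-01  7.05608056e-03  1.41109907e+00
  1.05674314e-03  1.60907742e+00] 70.91477974554999 -0.004595466362832729
```

View pics/w1.png

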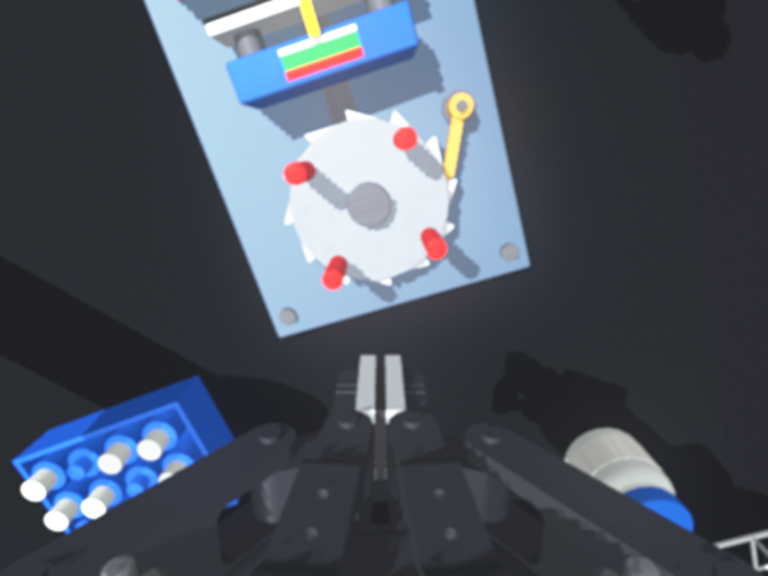

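Wrist view: hub at (369, 203), pegs at (405, 138), (297, 172), (434, 243) and (333, 275), pawl at (455, 140). The jaw bands are at (322, 52), with the pointer tip still over white or short of it.

```bash
python3 - <<'E'
from h import *
c=pickle.load(open("w1.pkl","rb"))
print("hub",onz(c,(369/1.5,203/1.5),0.050).round(4))
# hub by dark-grey blob inside disc
P=[]
for ce,a in blobs(red(c),40,600):
    p=onz(c,ce,0.0635); print(ce.round(1),a,p.round(4)); P.append(p)
for u in [(461,105),(510,252),(288,316)]: print(onz(c,(u[0]/1.5,u[1]/1.5),0.012).round(4))
for u in [(278,338),(530,266),(145,0)]: print("edge",onz(c,(u[0]/1.5,u[1]/1.5),0.012).round(4))
T=pickle.load(open("top0.pkl","rb"))
print("stop face top",onz(T,(292/1.5,283/1.5),.057),"pad",onz(T,(362/1.5,284/1.5),.045))
print("rack", onz(T,(300/1.5,285/1.5),.045),onz(T,(351/1.5,285/1.5),.045))
E
python3 -m inch '[{"grip":0,"tx":0.01,"ty":0.004,"tz":0,"twist":8.5},{"grip":0,"tx":0.01,"ty":0.004,"tz":0,"twist":8.5},{"grip":0,"tx":0.01,"ty":0.004,"tz":0,"twist":8.5},{"grip":0,"tx":0.01,"ty":0.004,"tz":0,"twist":8.5},{"grip":0,"tx":0.01,"ty":0.004,"tz":0,"twist":8.5},{"grip":0,"tx":0,"ty":0,"tz":-0.01,"twist":8.5},{"grip":0,"tx":0,"ty":0,"tz":-0.01,"twist":8.5},{"grip":0,"tx":0,"ty":0,"tz":-0.01,"twist":8.5},{"grip":0,"tx":0,"ty":0,"tz":-0.01,"twist":8.5},{"grip":0,"tx":0,"ty":0,"tz":-0.01,"twist":8.5},{"grip":0,"tx":0,"ty":0,"tz":-0.01,"twist":8.5},{"grip":0,"tx":0,"ty":0,"tz":-0.01,"twist":8.5}]'
```

```text
hub [ 0.5289 -0.119   0.05  ]
[286.3 157.5] 59 [ 0.5615 -0.1524  0.0635]
[223.6 180. ] 56 [ 0.492  -0.1539  0.0635]
[ 0.6144 -0.0777  0.012 ]
[ 0.6215 -0.197   0.012 ]
[ 0.4304 -0.1897  0.012 ]
edge [ 0.4146 -0.2056  0.012 ]
edge [ 0.634  -0.2137  0.012 ]
edge [0.4263 0.0585 0.012 ]
stop face top [0.53714857 0.17917666 0.057     ] pad [0.53312281 0.01924061 0.045     ]
rack [0.53318247 0.16247578 0.045     ] [0.53122251 0.0447391  0.045     ]
time: 2.55
tcp_pos: [0.5699, -0.1426, 0.1608]
tcp_rot: [[-0.992, 0.125, -0.001], [0.125, 0.992, -0.0], [0.001, -0.0, -1.0]]
force: [-0.7, 0.4, 1.2]
finger_gap: -0.003
grasp_force: 0.0
```

```bash
python3 -m inch '[{"grip":0,"tx":0.002,"ty":0.001,"tz":0,"twist":8.5},{"grip":0,"tx":0.002,"ty":0.001,"tz":0,"twist":8.5},{"grip":0,"tx":0.002,"ty":0.001,"tz":0,"twist":8.5},{"grip":0,"tx":0.002,"ty":0.001,"tz":0,"twist":8.5},{"grip":0,"tx":0.002,"ty":0.0005,"tz":0,"twist":8.5},{"grip":0,"tx":0.002,"ty":0,"tz":0,"twist":8.5},{"grip":0,"tx":0,"ty":0,"tz":-0.02,"twist":8.5},{"grip":0,"tx":0,"ty":0,"tz":-0.02,"twist":8.5},{"grip":0,"tx":0,"ty":0,"tz":-0.02,"twist":0},{"grip":0,"tx":0,"ty":0,"tz":0,"twist":0},{"grip":0,"tx":0,"ty":0,"tz":0,"twist":0}]'
python3 - <<'E'
from bench import manip, camera
import cv2,pickle,numpy as np
from h import *
s=manip.state(); print(s["time"],s["tcp_pos"],s["joint_pos"][5],np.degrees(np.arctan2(s["tcp_rot"][1,0],s["tcp_rot"][0,0])))
c=camera("wrist");pickle.dump(c,open("w2.pkl","wb")); cv2.imwrite("pics/w2.png",c["img"][:,:,::-1])
print(proj(c,s["tcp_pos"]))
E
```

```text
time: 3.65
tcp_pos: [0.5821, -0.1377, 0.1014]
tcp_rot: [[-0.493, -0.87, -0.001], [-0.87, 0.493, 0.0], [0.0, 0.001, -1.0]]
force: [0.5, -0.5, -0.1]
finger_gap: -0.002
grasp_force: 0.0
3.65 [ 0.5821076  -0.13769142  0.10141442] -1.2877543101372702 -119.52012102287291
[253.72784175 253.00301555]
```

View pics/w2.png

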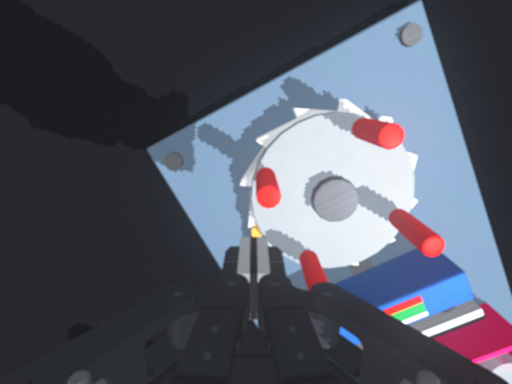

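Fingertips at (254, 253) stand behind the target peg (267, 187), clear of it. Next I descend and work out the arc.

```bash
python3 -m inch '[{"grip":0,"tx":0,"ty":0,"tz":-0.015,"twist":0},{"grip":0,"tx":0,"ty":0,"tz":-0.015,"twist":0},{"grip":0,"tx":0,"ty":0,"tz":-0.015,"twist":0},{"grip":0,"tx":0,"ty":0,"tz":0,"twist":0}]'
python3 - <<'E'
import numpy as np
th=np.radians(-18.8-7.5*np.arange(40)); p=np.c_[56.6*np.cos(th),56.6*np.sin(th)].round(1)
for k,d in enumerate(np.diff(p,axis=0)): print(k+1,(7.5*(k+1)),d.round(1).tolist(), (np.array([528.5,-119.5])+p[k+1]).round(1))
E
```

```text
time: 4.1
tcp_pos: [0.5822, -0.1371, 0.0557]
tcp_rot: [[-0.492, -0.871, -0.001], [-0.871, 0.492, 0.0], [0.0, 0.001, -1.0]]
force: [0.6, -0.3, -0.0]
finger_gap: -0.001
grasp_force: 0.0
1 7.5 [-2.9, -6.9] [ 579.2 -144.6]
2 15.0 [-3.7, -6.4] [ 575.5 -151. ]
3 22.5 [-4.5, -5.9] [ 571.  -156.9]
4 30.0 [-5.2, -5.2] [ 565.8 -162.1]
5 37.5 [-5.9, -4.5] [ 559.9 -166.6]
6 45.0 [-6.4, -3.7] [ 553.5 -170.3]
7 52.5 [-6.9, -2.8] [ 546.6 -173.1]
8 60.0 [-7.1, -1.9] [ 539.5 -175. ]
9 67.5 [-7.3, -1.0] [ 532.2 -176. ]
10 75.0 [-7.5, 0.0] [ 524.7 -176. ]
11 82.5 [-7.3, 1.0] [ 517.4 -175. ]
12 90.0 [-7.1, 1.9] [ 510.3 -173.1]
13 97.5 [-6.9, 2.9] [ 503.4 -170.2]
14 105.0 [-6.4, 3.7] [ 497.  -166.5]
15 112.5 [-5.9, 4.5] [ 491.1 -162. ]
16 120.0 [-5.2, 5.2] [ 485.9 -156.8]
17 127.5 [-4.5, 5.9] [ 481.4 -150.9]
18 135.0 [-3.7, 6.4] [ 477.7 -144.5]
19 142.5 [-2.8, 6.9] [ 474.9 -137.6]
20 150.0 [-1.9, 7.1] [ 473.  -130.5]
21 157.5 [-1.0, 7.3] [ 472.  -123.2]
22 165.0 [0.0, 7.5] [ 472.  -115.7]
23 172.5 [1.0, 7.3] [ 473.  -108.4]
24 180.0 [1.9, 7.1] [ 474.9 -101.3]
25 187.5 [2.9, 6.9] [477.8 -94.4]
26 195.0 [3.7, 6.4] [481.5 -88. ]
27 202.5 [4.5, 5.9] [486.  -82.1]
28 210.0 [5.2, 5.2] [491.2 -76.9]
29 217.5 [5.9, 4.5] [497.1 -72.4]
30 225.0 [6.4, 3.7] [503.5 -68.7]
31 232.5 [6.9, 2.8] [510.4 -65.9]
32 240.0 [7.1, 1.9] [517.5 -64. ]
33 247.5 [7.3, 1.0] [524.8 -63. ]
34 255.0 [7.5, 0.0] [532.3 -63. ]
35 262.5 [7.3, -1.0] [539.6 -64. ]
36 270.0 [7.1, -1.9] [546.7 -65.9]
37 277.5 [6.9, -2.9] [553.6 -68.8]
38 285.0 [6.4, -3.7] [560.  -72.5]
39 292.5 [5.9, -4.5] [565.9 -77. ]
```

```bash
python3 -m inch '[{"grip":0,"tx":-0.0029,"ty":-0.0069,"tz":0,"twist":-6.5},{"grip":0,"tx":-0.0037,"ty":-0.0064,"tz":0,"twist":-6.5},{"grip":0,"tx":-0.0045,"ty":-0.0059,"tz":0,"twist":-6.5},{"grip":0,"tx":-0.0052,"ty":-0.0052,"tz":0,"twist":-6.5},{"grip":0,"tx":-0.0059,"ty":-0.0045,"tz":0,"twist":-6.5},{"grip":0,"tx":-0.0064,"ty":-0.0037,"tz":0,"twist":-6.5},{"grip":0,"tx":0,"ty":0,"tz":0,"twist":0}]'
python3 - <<'E'
from bench import camera
import cv2,pickle
from h import *
c=camera("wrist");pickle.dump(c,open("w3.pkl","wb")); 
for ce,a in blobs(red(c),30,900):
    p=onz(c,ce,0.0635)-[.5285,-.1195,0]; print(ce.round(1),a,np.hypot(*p[:2]).round(4),np.degrees(np.arctan2(p[1],p[0])).round(1))
E
```

```text
time: 4.8
tcp_pos: [0.5552, -0.1701, 0.0582]
tcp_rot: [[-0.93, -0.367, 0.003], [-0.367, 0.93, -0.0], [-0.003, -0.001, -1.0]]
force: [1.4, 0.9, -0.5]
finger_gap: -0.003
grasp_force: 0.7
[421.  153.1] 81 0.0508 179.9
[502.3 327. ] 212 0.0937 80.0
[348.6 336.1] 137 0.0556 17.3
```

```bash
python3 -m inch '[{"grip":0,"tx":-0.0069,"ty":-0.0028,"tz":0,"twist":-6.5},{"grip":0,"tx":-0.0071,"ty":-0.0019,"tz":0,"twist":-6.5},{"grip":0,"tx":-0.0073,"ty":-0.001,"tz":0,"twist":-6.5},{"grip":0,"tx":-0.0075,"ty":0,"tz":0,"twist":-6.5},{"grip":0,"tx":0,"ty":0,"tz":0,"twist":0}]'
python3 -m inch '[{"grip":0,"tx":-0.0073,"ty":0.001,"tz":0,"twist":-6.5},{"grip":0,"tx":-0.0071,"ty":0.0019,"tz":0,"twist":-6.5},{"grip":0,"tx":-0.0069,"ty":0.0029,"tz":0,"twist":-6.5},{"grip":0,"tx":-0.0064,"ty":0.0037,"tz":0,"twist":-6.5},{"grip":0,"tx":0,"ty":0,"tz":0,"twist":0}]'
```

```text
time: 5.35
tcp_pos: [0.5264, -0.176, 0.0579]
tcp_rot: [[-0.997, 0.076, 0.003], [0.076, 0.997, -0.002], [-0.003, -0.001, -1.0]]
force: [1.6, -1.0, 2.5]
finger_gap: -0.004
grasp_force: 1.0
time: 5.85
tcp_pos: [0.4984, -0.1663, 0.0576]
tcp_rot: [[-0.864, 0.504, 0.002], [0.504, 0.864, -0.002], [-0.002, -0.001, -1.0]]
force: [0.8, -1.6, 2.0]
finger_gap: -0.003
grasp_force: 1.2
```

```bash
python3 -m inch '[{"grip":0,"tx":-0.0059,"ty":0.0045,"tz":0,"twist":-6.5},{"grip":0,"tx":-0.0052,"ty":0.0052,"tz":0,"twist":-6.5},{"grip":0,"tx":-0.0045,"ty":0.0059,"tz":0,"twist":-6.5},{"grip":0,"tx":-0.0037,"ty":0.0064,"tz":0,"twist":-6.5},{"grip":0,"tx":-0.0028,"ty":0.0069,"tz":0,"twist":-6.5}]'
python3 - <<'E'
from bench import camera
import cv2,pickle,numpy as np
from h import *
o=[]
for n in("wrist","side"):
    c=camera(n);pickle.dump(c,open(n+"4.pkl","wb")); i=c["img"][:,:,::-1]
    o.append(cv2.resize(i,(400,300)) if n=="wrist" else cv2.resize(i[140:290,160:360],(400,300)))
cv2.imwrite("pics/m4.png",np.hstack(o))
E
```

```text
time: 6.35
tcp_pos: [0.4768, -0.1382, 0.0575]
tcp_rot: [[-0.456, 0.89, 0.002], [0.89, 0.456, -0.003], [-0.004, 0.0, -1.0]]
force: [2.1, -5.9, 2.8]
finger_gap: -0.0
grasp_force: 3.0
```

View pics/m4.png

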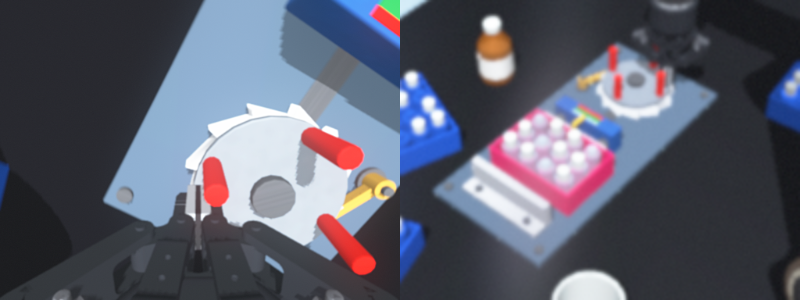

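Wrist view: the finger (left panel, 195, 205) sits behind the peg at (214, 180). Side view: the rack is now met by the pad, and there is still a gap to the stop.

```bash
python3 -m inch '[{"grip":0,"tx":-0.0019,"ty":0.0071,"tz":0,"twist":-6.5},{"grip":0,"tx":-0.001,"ty":0.0073,"tz":0,"twist":-6.5},{"grip":0,"tx":0,"ty":0.0075,"tz":0,"twist":-6.5},{"grip":0,"tx":0.001,"ty":0.0073,"tz":0,"twist":-6.5},{"grip":0,"tx":0,"ty":0,"tz":0,"twist":0}]'
python3 -m inch '[{"grip":0,"tx":0.0019,"ty":0.0071,"tz":0,"twist":-6.5},{"grip":0,"tx":0.0029,"ty":0.0069,"tz":0,"twist":-6.5},{"grip":0,"tx":0.0037,"ty":0.0064,"tz":0,"twist":-6.5},{"grip":0,"tx":0.0045,"ty":0.0059,"tz":0,"twist":-6.5},{"grip":0,"tx":0,"ty":0,"tz":0,"twist":0}]'
python3 - <<'E'
from bench import camera,manip
import cv2,pickle,numpy as np
from h import *
s=manip.state();p=s["tcp_pos"]-[.5285,-.1195,0];print(np.hypot(*p[:2]),np.degrees(np.arctan2(p[1],p[0])),s["joint_pos"][5])
o=[]
for n in("wrist","side"):
    c=camera(n);pickle.dump(c,open(n+"5.pkl","wb")); i=c["img"][:,:,::-1]
    o.append(cv2.resize(i,(400,300)) if n=="wrist" else cv2.resize(i[140:290,160:360],(400,300)))
cv2.imwrite("pics/m5.png",np.hstack(o))
E
```

```text
time: 6.95
tcp_pos: [0.4734, -0.1075, 0.0562]
tcp_rot: [[-0.024, 1.0, -0.001], [1.0, 0.024, 0.0], [0.0, -0.001, -1.0]]
force: [0.1, -1.0, 0.3]
finger_gap: -0.003
grasp_force: 0.7
time: 7.45
tcp_pos: [0.4868, -0.0822, 0.056]
tcp_rot: [[0.417, 0.909, -0.001], [0.909, -0.417, -0.002], [-0.002, -0.0, -1.0]]
force: [0.4, -4.4, 0.4]
finger_gap: -0.002
grasp_force: 2.3
0.05598559359277404 138.1793544146596 1.8352074397321503
```

View pics/m5.png

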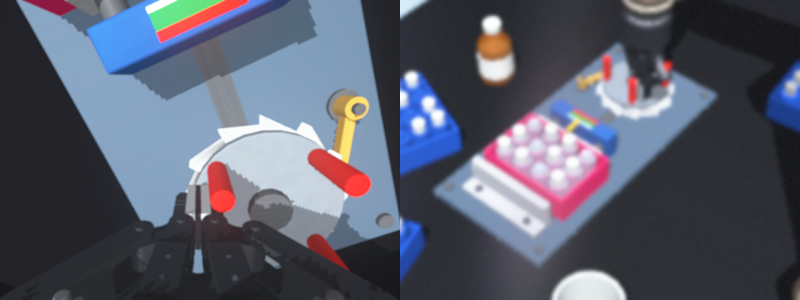

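Rack nearly at the stop, q ≈ 193° (6 clicks). From here I go one click at a time.

```bash
python3 -m inch '[{"grip":0,"tx":0.0052,"ty":0.0052,"tz":0,"twist":-5},{"grip":0,"tx":0.0059,"ty":0.0045,"tz":0,"twist":-5},{"grip":0,"tx":0.0064,"ty":0.0037,"tz":0,"twist":-5},{"grip":0,"tx":0.0069,"ty":0.0028,"tz":0,"twist":-5},{"grip":0,"tx":0,"ty":0,"tz":0,"twist":0}]'
cat > look.py <<'E'
import sys
from bench import camera,manip
from h import *
s=manip.state();p=s["tcp_pos"]-[.5285,-.1195,0];print(np.hypot(*p[:2]),"arc",(-18.8-np.degrees(np.arctan2(p[1],p[0])))%360,s["joint_pos"][5])
o=[]
for n in("wrist","side"):
    c=camera(n);pickle.dump(c,open(n+sys.argv[1]+".pkl","wb")); i=c["img"][:,:,::-1]
    o.append(cv2.resize(i,(400,300)) if n=="wrist" else cv2.resize(i[165:255,190:310],(400,300),interpolation=2))
cv2.imwrite(f"pics/m{sys.argv[1]}.png",np.hstack(o))
E
python3 look.py 6
```

```text
time: 8.05
tcp_pos: [0.5103, -0.0672, 0.0558]
tcp_rot: [[0.704, 0.71, -0.003], [0.71, -0.704, -0.004], [-0.005, 0.0, -1.0]]
force: [-4.0, -5.1, 1.6]
finger_gap: 0.004
grasp_force: 2.8
0.055353148631347555 arc 232.0190715336355 2.2234935383747105
```

View pics/m6.png

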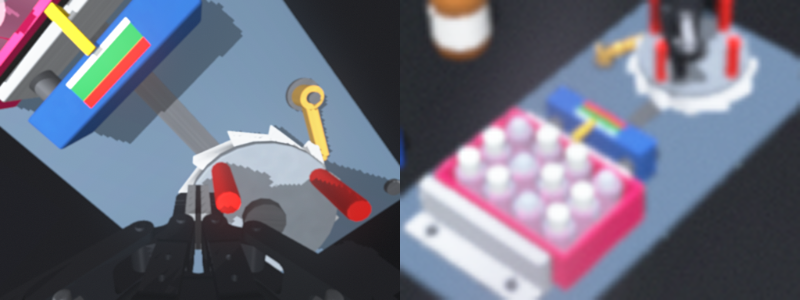

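Pointer tip (93, 53) is around the white/green edge, and the rack is practically at the stop. One more click.

```bash
python3 -m inch '[{"grip":0,"tx":0.0071,"ty":0.0019,"tz":0,"twist":-5},{"grip":0,"tx":0.0073,"ty":0.001,"tz":0,"twist":-5},{"grip":0,"tx":0.0075,"ty":0,"tz":0,"twist":-5},{"grip":0,"tx":0.0073,"ty":-0.001,"tz":0,"twist":-5},{"grip":0,"tx":0,"ty":0,"tz":0,"twist":0}]'
python3 look.py 7
```

```text
time: 8.65
tcp_pos: [0.5385, -0.0629, 0.055]
tcp_rot: [[0.904, 0.428, -0.005], [0.428, -0.904, 0.002], [-0.004, -0.004, -1.0]]
force: [-4.8, 0.7, 2.1]
finger_gap: -0.0
grasp_force: 1.8
0.05750398808123624 arc 261.2301149211488 2.5824766525779963
```

View pics/m7.png

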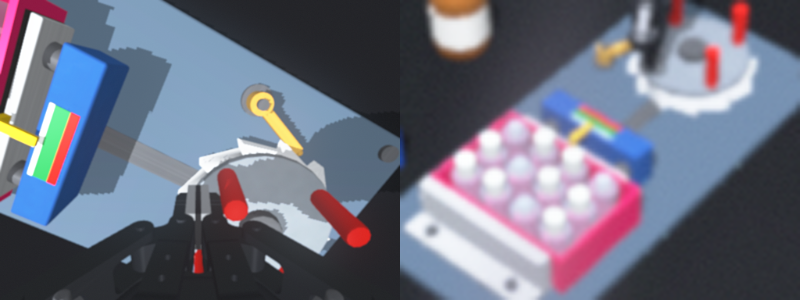

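```bash
cat > band.py <<'E'
import sys
from h import *
fy=np.array([.04,.999,0])
def meas(c,zp=0.061):
    h=cv2.cvtColor(c["img"],cv2.COLOR_RGB2HSV).astype(int)
    def m(lo,hi): return (h[...,0]>=lo)&(h[...,0]<=hi)&(h[...,1]>110)&(h[...,2]>90)
    def big(mm,z,near):
        n,l,s,_=cv2.connectedComponentsWithStats(mm.astype(np.uint8)); best=[]
        for i in range(1,n):
            if s[i,4]<6: continue
            v,u=np.nonzero(l==i); P=np.array([onz(c,(a,b),z) for a,b in zip(u,v)])
            if near is None or np.linalg.norm(P.mean(0)[:2]-near[:2])<.06: best.append((len(P),P))
        return max(best,key=lambda t:t[0])[1]
    G=big(m(45,80),.058,np.array([.53,0])); g=G@fy
    Y=big(m(22,34),zp,G.mean(0)); y=Y@fy
    lo,hi=np.percentile(g,[4,96]); return "green y mm %.1f..%.1f ctr %.1f | tip %.1f | depth est %.1f"%(lo*1e3,hi*1e3,g.mean()*1e3,y.min()*1e3,7.75+(g.mean()-y.min())*1e3)
if __name__=="__main__":
    for f in sys.argv[1:]:
        c=pickle.load(open(f,"rb"))
        try: print(f,meas(c))
        except Exception as e: print(f,repr(e))
E
python3 band.py w1.pkl wrist5.pkl wrist6.pkl wrist7.pkl side0.pkl side4.pkl side5.pkl side6.pkl side7.pkl
python3 - <<'E'
from h import *
fy=np.array([.04,.999,0])
for k in "0 4 5 6 7".split():
    c=pickle.load(open(f"side{k}.pkl","rb"));h=cv2.cvtColor(c["img"],cv2.COLOR_RGB2HSV).astype(int)
    m=(h[...,0]>160)&(h[...,0]<178)&(h[...,1]>90)&(h[...,2]>80); 
    b=[x for x in blobs(m,60) if abs(x[0][0]-235)<35 and abs(x[0][1]-220)<25]
    print(k,[(x[0].round(2),x[1],(onz(c,x[0],.03)@fy*1e3).round(1)) for x in b])
E
```

```text
w1.pkl green y mm -1.7..4.5 ctr 1.4 | tip 9.6 | depth est -0.5
wrist5.pkl ValueError('max() iterable argument is empty')
wrist6.pkl green y mm 45.4..53.2 ctr 49.3 | tip 57.0 | depth est 0.1
wrist7.pkl green y mm 51.6..59.2 ctr 55.4 | tip 61.7 | depth est 1.5
side0.pkl ValueError('max() iterable argument is empty')
side4.pkl ValueError('max() iterable argument is empty')
side5.pkl ValueError('max() iterable argument is empty')
side6.pkl ValueError('max() iterable argument is empty')
side7.pkl ValueError('max() iterable argument is empty')
0 [(array([237.75, 227.31]), np.int32(797), np.float64(140.8))]
4 [(array([236.8 , 228.81]), np.int32(724), np.float64(147.3))]
5 [(array([237.86, 230.84]), np.int32(600), np.float64(151.4))]
6 [(array([239.03, 232.17]), np.int32(509), np.float64(153.2))]
7 [(array([241.07, 233.29]), np.int32(437), np.float64(152.6))]
```

Depth so far is about 1.5 mm with q ≈ 251°. Click 9 (270°) should land around 5 mm, in the green.

```bash
python3 -m inch '[{"grip":0,"tx":0.0071,"ty":-0.0019,"tz":0,"twist":-3},{"grip":0,"tx":0.0069,"ty":-0.0029,"tz":0,"twist":-3},{"grip":0,"tx":0.0064,"ty":-0.0037,"tz":0,"twist":-3},{"grip":0,"tx":0.003,"ty":-0.0022,"tz":0,"twist":-1},{"grip":0,"tx":0,"ty":0,"tz":0,"twist":0},{"grip":0,"tx":0,"ty":0,"tz":0,"twist":0}]'
python3 look.py 8; python3 band.py wrist8.pkl
```

```text
time: 9.35
tcp_pos: [0.5622, -0.0728, 0.0553]
tcp_rot: [[0.964, 0.265, -0.003], [0.265, -0.964, 0.003], [-0.002, -0.004, -1.0]]
force: [-3.6, 2.5, -1.4]
finger_gap: -0.002
grasp_force: 2.3
0.05758958281241851 arc 287.0580238452105 2.7437703788361736
wrist8.pkl green y mm 56.7..64.2 ctr 60.4 | tip 61.2 | depth est 7.0
```

```bash
python3 -m inch '[{"grip":0,"tx":-0.003,"ty":0.0015,"tz":0,"twist":0},{"grip":0,"tx":-0.003,"ty":0.0015,"tz":0,"twist":0},{"grip":0,"tx":-0.003,"ty":0.0015,"tz":0,"twist":0},{"grip":0,"tx":-0.003,"ty":0.001,"tz":0,"twist":0},{"grip":0,"tx":-0.003,"ty":0.001,"tz":0,"twist":0},{"grip":0,"tx":0,"ty":0,"tz":0.01,"twist":0},{"grip":0,"tx":0,"ty":0,"tz":0.02,"twist":0},{"grip":0,"tx":0,"ty":0,"tz":0.03,"twist":0},{"grip":0,"tx":0,"ty":0,"tz":0.03,"twist":0},{"grip":0,"tx":0,"ty":0,"tz":0.03,"twist":0},{"grip":0,"tx":0,"ty":0,"tz":0.03,"twist":0},{"grip":0,"tx":0,"ty":0,"tz":0.02,"twist":0}]'
python3 -m inch '[{"grip":0,"tx":-0.003,"ty":-0.01,"tz":0,"twist":8.5},{"grip":0,"tx":-0.003,"ty":-0.01,"tz":0,"twist":8.5},{"grip":0,"tx":-0.003,"ty":-0.01,"tz":0,"twist":8.5},{"grip":0,"tx":-0.003,"ty":-0.01,"tz":0,"twist":8.5},{"grip":0,"tx":-0.003,"ty":-0.01,"tz":0,"twist":8.5},{"grip":0,"tx":-0.003,"ty":-0.01,"tz":0,"twist":8.5},{"grip":0,"tx":0,"ty":0,"tz":0,"twist":8.5},{"grip":0,"tx":0,"ty":0,"tz":0,"twist":8.5},{"grip":0,"tx":0,"ty":0,"tz":0,"twist":0},{"grip":0,"tx":0,"ty":0,"tz":0,"twist":0}]'
python3 look.py 9; python3 band.py wrist9.pkl
```

```text
time: 10.65
tcp_pos: [0.5494, -0.068, 0.2298]
tcp_rot: [[0.965, 0.261, 0.004], [0.261, -0.965, -0.001], [0.003, 0.002, -1.0]]
force: [-0.1, -0.2, -0.9]
finger_gap: -0.0
grasp_force: 0.0
time: 11.65
tcp_pos: [0.5309, -0.1278, 0.227]
tcp_rot: [[0.124, 0.992, 0.001], [0.992, -0.124, -0.0], [-0.0, 0.001, -1.0]]
force: [-0.6, -0.5, -0.2]
finger_gap: -0.0
grasp_force: 0.0
0.008627239973014643 arc 55.21968368770324 1.4587771539401997
wrist9.pkl ValueError('max() iterable argument is empty')
```

View pics/m9.png

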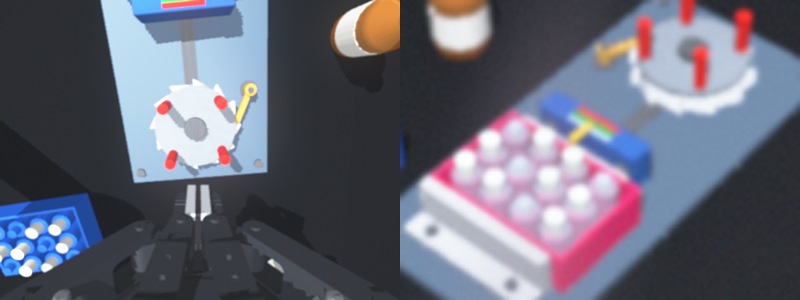

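Hand is clear. Left panel: pegs at roughly 45° (a multiple of 90°), pawl engaged at (240, 110). Right panel: pointer tip (590, 125) over the band and rack against the stop. I move the camera closer over the jaw for a final check.

```bash
python3 -m inch '[{"grip":0,"tx":-0.002,"ty":0.02,"tz":0,"twist":0},{"grip":0,"tx":-0.002,"ty":0.02,"tz":0,"twist":0},{"grip":0,"tx":-0.002,"ty":0.02,"tz":0,"twist":0},{"grip":0,"tx":0,"ty":0.02,"tz":0,"twist":0},{"grip":0,"tx":0,"ty":0.02,"tz":0,"twist":0},{"grip":0,"tx":0,"ty":0,"tz":0,"twist":0},{"grip":0,"tx":0,"ty":0,"tz":0,"twist":0}]'
python3 - <<'E'
from bench import camera
import cv2
from h import *
from band import meas
c=camera("wrist");pickle.dump(c,open("w10.pkl","wb"));cv2.imwrite("pics/w10.png",cv2.resize(c["img"][:,:,::-1],(768,576)))
try: print(meas(c))
except Exception as e: print(e)
E
```

```text
time: 12.45
tcp_pos: [0.5248, -0.0274, 0.2264]
tcp_rot: [[0.12, 0.993, 0.0], [0.993, -0.12, -0.0], [-0.0, 0.0, -1.0]]
force: [-0.9, -0.1, -0.2]
finger_gap: 0.003
grasp_force: 0.0
green y mm 55.0..61.0 ctr 57.9 | tip 61.1 | depth est 4.6
```

View pics/w10.png

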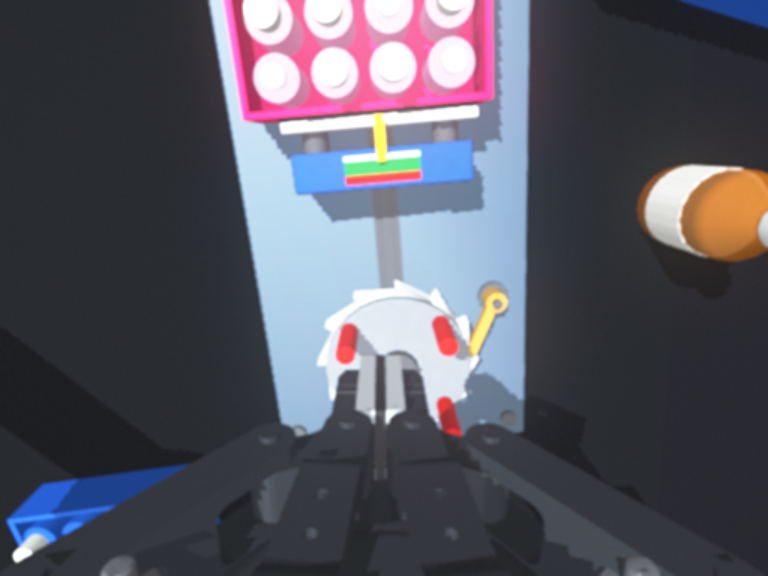

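Final view: pointer tip (381, 160) lies over the green band at (383, 165), and the pad is flush on the rack. The jaw has moved 56.5 mm, exactly 9 clicks, and the pad is pressed in about 5 mm. The pawl is caught and the hand is clear.

```bash
python3 -c "
from bench import job_done
print(job_done())"
```

```text
the job is handed in; nothing more can be done
None
```

I turned the wheel 9 clicks and handed the job in: the rack is tight against the stop with the pad pressed in about 5 mm, the yellow pointer is in the green band, the pawl is holding and the hand is clear.

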